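# Run a freshly painted sample door down the drying rail

## Task

Take the hanger with the cream sample door out of its wooden cradle, set its two rollers gently on the high end of the sloped rail, let go and let it roll down by itself until the brake catches it. Then push it on through the brake until it has pressed the red spring buffer of the end stop in by well over half of its travel, without ramming the buffer with more than 20 N, and leave it there. Leave the dark door's hanger, the paint tin and the mixing cup where they are.

Things in the scene. Friction and masses are not known exactly. Their poses are not given: they have to be found in the camera images.
- hanger: Roller hanger with a cream sample door, 0.35 to 0.55 kg. Origin: level with the door's lower edge, below the point midway between the rollers; z up, y along the hanger to its nose (downhill end), x across. Heights are above this origin. Door y -75 to 35, 14 mm thick, 92 high; its lowest 26 mm stand in the cradle slot at the start. Hanger and rail face the same way within 0.6 rad
- hanger_foot (a point): Midway between the rollers' lowest tread points, height 138; axes as the hanger. Lies on the rail's top when hung. Rollers at y -50 and 50: tread radius 12, 14 mm wide between flanges of radius 17. C-frame open to +x: lower arm at height 92 to 100 (x -30 to 6, y -40 to 0), side plate x -30 to -24 (y -40 to 0), top bar height 164 to 172 (x -6 to 6, y -65 to 65, nose end sloped)
- hanger_tab (a point): Grip point: centre of the orange tab on the top bar, at y -20, height 193, right above the centre of mass. Tab 12 (x) x 24 (y) mm, height 172 to 206, nothing above it; grip it across x from above. Axes as the hanger
- hanger_tail (a point): Middle of the tail push plate's rear face (height 164, y -69); plate 24 mm wide (x), height 153 to 175. Push here along +y with closed fingers, tips at height 153 or more (roller flanges and rail lie lower)
- rail: Steel rail, 8 mm wide, 14 high. Origin on its top, centre line; y runs downhill (slope 6 degrees), z square to its top, x across, away from the robot. Runs from y -240 to 190 mm on end posts that stand under it. Free on its -x side: bring the hanger from -x, foot 12 mm above the rail so that it enters the C-frame, then lower. Loading end: foot at y -140 to -80 mm. Hanger tilts with the slope
- brake (a point): Underside of the black rubber brake pad (radius 6, across the rail), rail frame y 91, z 31 mm. Spring 6 to 9 N; the top bar lifts it 3 mm. Blue arm above it: 12 mm wide along y, 54 to 66 mm over the rail, post at x 27 to 41 mm. The hanger rolls down in 2 s, stops with its foot near y 30 mm, nose under the pad; pushing on takes 4 to 9 N, later 2 to 6 N; the brake then holds it
- buffer (a joint): Red spring buffer of the yellow end stop beyond the brake, pressed by the hanger's nose: 0 free, 0.008 m fully in, solid beyond; spring 0.25 N per mm. More than 0.0045 m must stay pressed in, never over 20 N on it. The stop is clamped by hand, its place is not measured: the foot is anywhere between rail y 35 and 81 mm when the nose first meets the buffer
- grey_hanger: A second, identical hanger with a dark grey sample door, in the other cradle; leave it alone. Origin and axes as for the cream one
- cradle_a: Wooden cradle in which the cream hanger stands: 90 (x) x 130 (y) x 32 mm high, slot along y 15.6 mm wide, slot floor 6 mm above the bench; origin under its centre
- paint_tin: Small paint tin, diameter 84, height 100 mm, origin at its underside; leave alone
- mixing_cup: White plastic mixing cup, diameter 72, height 80 mm, origin at its underside; leave alone
Things that resemble listed ones, but are neither listed nor needed, are in the scene too. Leave any pink or purple look-alike of the hanger alone.

How it is judged:
On the way, in this order (a step that is already met when the one before it is completed fails the run):
1. both the hand and the rail carry the hanger: its rollers are set on the high end of the rail before it is let go (y of hanger_foot in the frame of rail between -0.155 and -0.06 m and x of hanger_foot in the frame of rail between -0.006 and 0.006 m and z of hanger_foot in the frame of rail between -0.004 and 0.008 m and contact force between hanger and rail above 0.5 N and contact force between the fingers and hanger above 0.5 N), for 0.05 s.
2. let go, the hanger has rolled down to the brake by itself, with nothing of the robot touching it (y of hanger_foot in the frame of rail above 0.015 m and z of hanger_foot in the frame of rail between -0.005 and 0.005 m and contact force between each of the arm, the fingers and hanger below 0.05 N and linear speed of hanger below 0.03 m/s), for 0.2 s.
At the end, for the whole second after the job is handed in: the cream door's hanger hangs at rest on the rail, both rollers on it (foot within 6 mm across and 4 mm in height, aligned within 0.08 rad), 35 to 95 mm down the rail, holding the red buffer pressed in by more than 4.5 of its 8 mm, and is released (value of joint buffer above 0.0045 m and linear speed of hanger below 0.01 m/s and y of hanger_foot in the frame of rail between 0.035 and 0.095 m and x of hanger_foot in the frame of rail between -0.006 and 0.006 m and z of hanger_foot in the frame of rail between -0.004 and 0.004 m and angle between the y axis of hanger and the y axis of rail, either way round below 0.08 rad and contact force between hanger and rail above 0.5 N and contact force between the fingers and hanger below 0.05 N); the robot touches nothing.
It fails at once if the robot touches the hanger while it is between the loading end and the brake on the rail (it must roll by itself) (y of hanger_foot in the frame of rail between -0.05 and 0.005 m and contact force between hanger and rail above 0.3 N and contact force between the fingers and hanger above 0.3 N).
It fails at once if the buffer is rammed: the hanger presses on it with more than 20 N (contact force between hanger and buffer_c0 above 20 N).
It fails at once if the hanger bears on the rail and its brake with more than 40 N (contact force between hanger and rail above 40 N).
It fails at once if the dark door's hanger, the paint tin or the mixing cup is disturbed (distance of grey_hanger from where it was at the start of the episode above 0.02 m or distance of any of paint_tin, mixing_cup from where it was at the start of the episode above 0.03 m).
It also fails if it takes over 72 s, if anything falls off the work surface, if the arm or the gripper's body presses on something with over 40 N, if the wrist force passes 120 N, or if a joint passes its speed limit or range.

## Robot

A 6-joint arm with a two-finger parallel gripper is mounted at the origin on the work surface. World frame = base frame: x ahead of the robot, y to its left, z up, the work surface at z = 0. Lengths are in m, angles in rad, forces in N, time in s.
With the tool pointing down it reaches from about 0.375 to 0.975 m from the base axis. Payload 3.8 kg.
Tool frame: the origin (TCP) lies midway between the tips of the shut fingers; the grasp point (between the pads) lies 19 mm behind it (bot.tcp_to_grasp is the distance from the TCP to the grasp point, in m); z points along the fingers, y is the line along which they close (so a half turn about z gives the same grasp; the last joint's range is limited). The gripper opens to 85 mm and grips with 20 to 120 N. Pads are 22 mm wide; open, the fingers measure 114 mm over their backs; the gripper's body (76 mm by 85 mm) begins 54 mm behind the grasp point. The pads swing forward as they close: fully open they stand 13 mm farther back than shut.
Start: joints at [-1.191, 0.264, 1.604, -0, 1.274, -0.037], TCP at [0.273, -0.617, 0.192] pointing down, gripper open.
Joint ranges: [-2.63, 2.63], [-0.94, 2.18], [0.31, 2.57], [-1.31, 4.45], [0, 2.66], [-2.55, 2.55]. Speed limits (rad/s): [2.57, 2.57, 3.14, 3.14, 3.14, 3.14].

## Interface

Orientations are given as a rotation vector (axis times angle).
In Python, from plant import bot, imaging gives the robot as it stands.
- The arm moves only by the tool carry_out, never from a script. Its argument "targets" is a list of rows, each an object with "translation": the shift along the tool's x, y, z in mm, a list of three; "twist": the turn, a rotation vector about the tool's x, y, z in rad, a list of three. In form: [{"translation": [tx, ty, tz], "twist": [rx, ry, rz]}, ...]. A call has 1 to 10 rows; each row is the pose to reach, as a shift and turn from the pose commanded when the call began, along the tool's axes at that moment; what a row does not reach only later rows make up. A row lasts 1/8 s, in which the tool goes at most 62.5 mm and 10.7 degrees, less where a joint would pass 70% of its speed; a pose out of reach is approached as far as the arm can. A call with a gripper value outside its range is refused whole. "claw" is the opening, from -1 (shut) to 1 (fully open), set as the call begins (left out, the last holds). The fingers move at their own pace and stop on an object; "squeeze" is the grip in N (left out, the last holds). Time passes only in rows, so rows that repeat a pose let the fingers close. It gives the time, the measured TCP pose, the force, the opening and the grip force at its end, in the units of the state.
- bot.observe(): the state, without advancing time (a new reading comes with each control period).
- imaging.capture(name): name is "side" or "top" or "wrist"; returns (picture, depth): 384x512x3 uint8, red, green, blue; 384x512 float32, m along the optical axis (not along the pixel's ray), 0 where there is no reading.
- imaging.get_calibration(name): a dict with "camera_matrix" (3x3 intrinsics, pixels), "world_to_cam" (4x4, takes a point from world to camera coordinates); the wrist camera has in their place "T_tool_cam" (4x4, takes a point from camera to tool coordinates, whose origin is the TCP and whose axes are the flange's). Camera axes: x right, y up, looking along -z (the intrinsics and any distortion apply to the point x, -y, -z); pixel columns grow to the right and rows downward; lengths in m; the calibration is good to about 2 mm. A picture is of the moment at which its call begins: read the wrist's pose just before it. get_calibration takes no time and is no camera call.
- bot.hand_in(): hands the job in; it is judged then, once.
The state is a dict: "time": time; "joints": joint angles; "joint_vel": joint speeds; "tau": joint torques, N m; "ee_pos": TCP position; "tcp_rot": TCP orientation; "contact_force": force on the tool from outside, world axes, zero at the start; "moment": the same for the moment, N m; "finger_gap": opening from 0.0 (shut) to 1.0 (fully open); "finger_force": force on a finger pad.
Only numpy, scipy, OpenCV 4.12 (cv2) and the standard library are available. Lean on these libraries where they do the work, as an engineer would, in place of code of your own. Each camera call takes 0.05 s, during which the arm holds its last target. There are 200 camera calls.

## Working session

There is one attempt and no reset: what is moved stays moved. The work goes in short steps, Python scripts to look and compute and a tool call to move; the robot and the scene stay as the last step left them, time stands still between calls to the robot, and variables do not carry over. Pictures are saved under pics/ and viewed, at most 10 in all, crops included, and the job is handed in when it is done.

Besides the shell and the picture viewer there is one more tool, called by a JSON object that holds its "fn" and its "kwargs". carry_out: Moves the arm, as the interface text tells. Its arguments: {"type":"object","properties":{"targets":{"type":"array","items":{"type":"object","properties":{"translation":{"type":"array","items":{"type":"number"}},"twist":{"type":"array","items":{"type":"number"}}}}},"claw":{"type":"number"},"squeeze":{"type":"number"}},"required":["targets"]}

```bash
ls; mkdir -p pics
python3 - <<'E'
from plant import bot, imaging
import cv2,numpy as np
s=bot.observe();print({k:np.round(v,3) for k,v in s.items()}, bot.tcp_to_grasp)
ims=[]
for n in("side","top"):
    p,d=imaging.capture(n);np.savez(f"pics/{n}0.npz",p=p,d=d)
    c=imaging.get_calibration(n);print(n,{k:np.round(v,4).tolist() if not isinstance(v,str) else v for k,v in c.items()})
    cv2.imwrite(f"pics/{n}0.png",p[...,::-1])
c=imaging.get_calibration("wrist");print({k:np.round(v,4).tolist() for k,v in c.items()})
E
```

```text
pics
{'time': np.float64(0.0), 'joints': array([-1.191,  0.265,  1.605, -0.   ,  1.274, -0.037]), 'joint_vel': array([-0.002,  0.002, -0.002,  0.   , -0.001, -0.001]), 'tau': array([ 0.0000e+00, -5.1511e+01, -3.6732e+01, -0.0000e+00,  1.3000e-02,
       -0.0000e+00]), 'ee_pos': array([ 0.273, -0.616,  0.191]), 'tcp_rot': array([-3.071e+00, -6.500e-01,  1.000e-03]), 'contact_force': array([-0.384, -0.279,  0.205]), 'moment': array([-0.015,  0.019,  0.053]), 'finger_force': np.float64(0.0), 'finger_gap': np.float64(0.999)} 0.0187
side {'camera_matrix': [[429.6716, 0.0, 254.9542], [0.0, 429.6716, 192.3298], [0.0, 0.0, 1.0]], 'world_to_cam': [[-0.7771, -0.6292, 0.0149, 0.3553], [0.4911, -0.5915, 0.6394, -0.304], [-0.3935, 0.5042, 0.7687, -1.0444], [0.0, 0.0, 0.0, 1.0]]}
top {'camera_matrix': [[437.9187, 0.0, 253.5453], [0.0, 437.9187, 192.3788], [0.0, 0.0, 1.0]], 'world_to_cam': [[-0.0092, -0.9999, -0.0131, 0.0171], [0.9888, -0.011, 0.1491, -0.4705], [-0.1493, -0.0115, 0.9887, -1.4458], [0.0, 0.0, 0.0, 1.0]]}
{'camera_matrix': [[303.6126, 0.0, 256.6295], [0.0, 303.6126, 191.7081], [0.0, 0.0, 1.0]], 'T_tool_cam': [[0.0004, 0.9663, 0.2573, 0.0644], [1.0, -0.0004, -0.0002, 0.0005], [-0.0001, 0.2573, -0.9663, -0.1829], [0.0, 0.0, 0.0, 1.0]]}
```

View pics/side0.png

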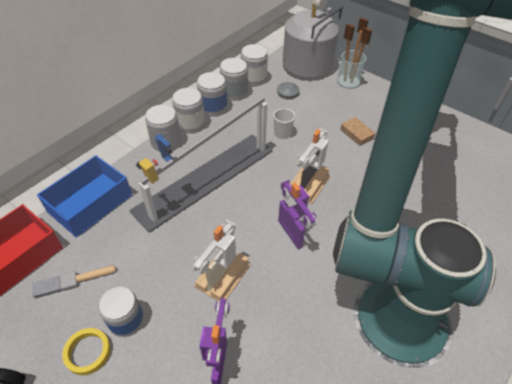

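View pics/top0.png

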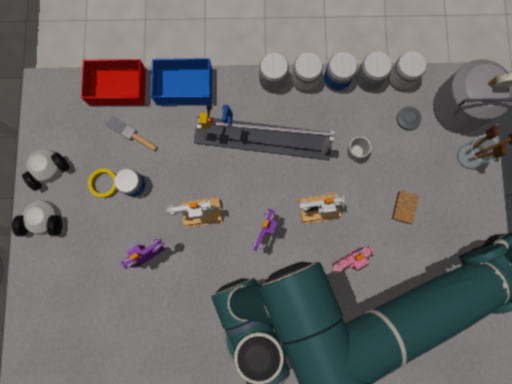

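Run:
```python
import cv2,numpy as np
s=cv2.imread("pics/side0.png");t=cv2.imread("pics/top0.png")
a=cv2.resize(s[110:310,170:340],(400,470),interpolation=3)
b=cv2.resize(t[90:240,150:350],(400,300),interpolation=3);c=np.zeros((470,800,3),np.uint8);c[:,:400]=a;c[:300,400:]=b
cv2.imwrite("pics/crop1.png",c)
```

```text
(no output)
```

View pics/crop1.png

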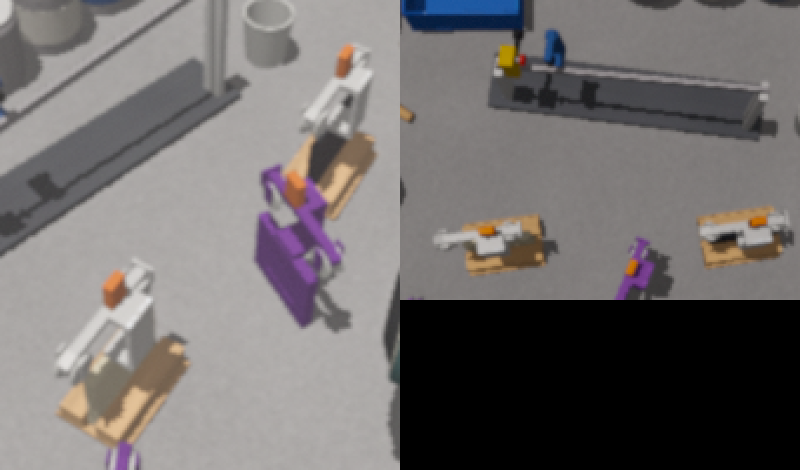

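```bash
cat > h.py <<'E'
import numpy as np,cv2
from scipy.spatial.transform import Rotation as R
from plant import bot,imaging
def cloud(n,p,d,T=None):
    c=imaging.get_calibration(n);K=c["camera_matrix"]
    M=np.linalg.inv(c["world_to_cam"]) if T is None else T@c["T_tool_cam"]
    v,u=np.mgrid[:d.shape[0],:d.shape[1]]
    P=np.stack([(u-K[0,2])/K[0,0]*d,-(v-K[1,2])/K[1,1]*d,-d,np.ones_like(d)],-1)
    return (P@M.T)[...,:3],M[:3,3]
def tool():
    s=bot.observe();T=np.eye(4);T[:3,:3]=R.from_rotvec(s["tcp_rot"]).as_matrix();T[:3,3]=s["ee_pos"];return T
def mask(p,lo,hi): return cv2.inRange(cv2.cvtColor(p,cv2.COLOR_RGB2HSV),lo,hi)>0
def onplane(P,o,z): # project cloud point along its ray to height z
    r=P-o; return o+r*((z-o[2])/r[...,2:])
ORANGE=((5,160,120),(18,255,255))
E
python3 - <<'E'
from h import *
np.set_printoptions(precision=4,suppress=True)
for n in("top","side"):
    f=np.load(f"pics/{n}0.npz");p,d=f["p"],f["d"];P,o=cloud(n,p,d)
    m=mask(p,*ORANGE);k,l,st,ce=cv2.connectedComponentsWithStats(m.astype(np.uint8))
    for i in range(1,k):
        if st[i,4]>15:
            q=P[l==i];print(n,ce[i],st[i,4],"med",np.median(q,0),"zmax",q[:,2].max())
    for nm,lo,hi in(("red",(0,150,100),(4,255,255)),("yel",(20,150,100),(32,255,255)),("blue",(105,120,60),(125,255,255))):
        m=mask(p,lo,hi)&(P[...,2]>.1)
        q=P[m]
        if len(q): print(n,nm,len(q),np.median(q,0),q.min(0),q.max(0))
    # rail: elevated points in region
    reg=(P[...,0]>.5)&(P[...,0]<.75)&(P[...,1]>-.2)&(P[...,1]<.3)&(P[...,2]>.12)&(d>0)
    hsv=cv2.cvtColor(p,cv2.COLOR_RGB2HSV);reg&=hsv[...,1]<60
    q=P[reg];print(n,"rail",len(q),q.min(0),q.max(0))
    for a in np.arange(-.2,.3,.03):
        w=q[(q[:,1]>a)&(q[:,1]<a+.03)]
        if len(w):print(round(a,2),len(w),np.median(w,0),w[:,2].max())
E
```

```text
top [328.5 200. ] 36 med [ 0.4188 -0.2127  0.2106] zmax 0.2173296772556257
top [192.9394 204.7879] 33 med [0.4083 0.1905 0.2121] zmax 0.21472067800660355
top [265.4815 223.3704] 27 med [ 0.3528 -0.0229  0.2066] zmax 0.21114310109728063
top [133.9259 256.0741] 27 med [0.2599 0.3626 0.2064] zmax 0.21337903818787107
top [359.0541 256.5405] 37 med [ 0.2511 -0.2958  0.2055] zmax 1.499893781032687
top red 16 [0.6669 0.1367 0.2163] [ 0.2495 -0.0257  0.1941] [0.6781 0.1412 1.4999]
top yel 87 [0.6741 0.1617 0.2178] [ 0.2495 -0.7154  0.2075] [0.7779 0.1756 1.4999]
top blue 116 [0.681  0.09   0.2444] [ 0.2495 -0.0048  0.1654] [0.7051 0.102  1.4999]
top rail 498 [ 0.62   -0.1995  0.1233] [0.7323 0.1902 0.2395]
-0.2 37 [ 0.6245 -0.1871  0.2065] 0.21424204474637598
-0.17 36 [ 0.6288 -0.1571  0.206 ] 0.21283401612924635
-0.14 37 [ 0.6332 -0.1273  0.2019] 0.20844914840053264
-0.11 37 [ 0.6372 -0.0968  0.1995] 0.2061038798713668
-0.08 38 [ 0.6419 -0.0665  0.1944] 0.20143218575515287
-0.05 37 [ 0.6458 -0.0359  0.1926] 0.19823569385393447
-0.02 32 [ 0.6498 -0.0051  0.19  ] 0.19592818717670113
0.01 36 [
[... 926 characters left out ...]
2110256185885342
-0.17 48 [ 0.6297 -0.1544  0.2037] 0.21002696490332384
-0.14 50 [ 0.6346 -0.1259  0.199 ] 0.20595836971559833
-0.11 54 [ 0.6388 -0.0958  0.1973] 0.2026460506455604
-0.08 53 [ 0.6427 -0.0643  0.1932] 0.2006159572684334
-0.05 57 [ 0.6474 -0.034   0.1903] 0.19740609852456137
-0.02 56 [ 0.6513 -0.0044  0.187 ] 0.19674901707259873
0.01 59 [0.6558 0.0251 0.1851] 0.19063849986740566
0.04 59 [0.6597 0.056  0.1803] 0.18749298591464192
0.07 127 [0.6666 0.0943 0.1803] 0.24628294859716804
0.1 76 [0.6687 0.1115 0.1753] 0.2394510082175616
0.13 56 [0.6737 0.1423 0.173 ] 0.20985501668773465
0.16 131 [0.6762 0.1828 0.1552] 0.1960278226368256
0.19 35 [0.6739 0.1911 0.1373] 0.15452102706537596
```

```bash
cat >> h.py <<'E'
def Rd(yaw,pitch=0): # tool x along heading (yaw from +y world), z down; pitch>0: nose of load tilts down
    B=np.array([[0,1,0],[1,0,0],[0,0,-1.]]).T
    return R.from_euler('z',yaw).as_matrix()@R.from_euler('x',-pitch).as_matrix()@B
def rel(pos,Rg,T=None):
    T=tool() if T is None else T
    t=T[:3,:3].T@(np.array(pos)-T[:3,3])*1000; w=R.from_matrix(T[:3,:3].T@Rg).as_rotvec()
    print("t",t.round(1),"w",w.round(4),"|t|",np.linalg.norm(t).round(1));return t,w
E
python3 - <<'E'
from h import *
rel((.42,-.2,.36),Rd(0)); T=tool(); T[:3,3]=(.42,-.2,.36);T[:3,:3]=Rd(0);rel((.41,.17,.36),Rd(.13),T)
E
```

```text
t [ 303.1 -321.7 -168.1] w [-0.0018 -0.0013 -1.154 ] |t| 472.9
t [370. -10.   0.] w [ 0.    0.   -0.13] |t| 370.1
```

{"fn": "carry_out", "kwargs": {"targets": [{"translation": [0,0,-60],"twist": [0,0,0]},{"translation": [20,-20,-115],"twist": [0,0,-0.1]},{"translation": [60,-60,-140],"twist": [0,0,-0.25]},{"translation": [100,-100,-160],"twist": [0,0,-0.4]},{"translation": [140,-145,-168],"twist": [0,0,-0.55]},{"translation": [180,-190,-168],"twist": [0,0,-0.7]},{"translation": [220,-235,-168],"twist": [0,0,-0.85]},{"translation": [260,-280,-168],"twist": [0,0,-1.0]},{"translation": [303,-322,-168],"twist": [0,0,-1.154]},{"translation": [303,-322,-168],"twist": [0,0,-1.154]}], "claw": 1}}

```text
time: 1.35
ee_pos: [0.4209, -0.1964, 0.3602]
tcp_rot: [-2.213, -2.229, -0.002]
contact_force: [0.1, 0.2, -0.2]
finger_gap: 1.003
finger_force: 0.0
```

{"fn": "carry_out", "kwargs": {"targets": [{"translation": [50,0,0],"twist": [0,0,0]},{"translation": [105,0,0],"twist": [0,0,-0.03]},{"translation": [160,0,0],"twist": [0,0,-0.06]},{"translation": [215,-5,0],"twist": [0,0,-0.09]},{"translation": [270,-5,0],"twist": [0,0,-0.12]},{"translation": [325,-10,0],"twist": [0,0,-0.13]},{"translation": [370,-10,0],"twist": [0,0,-0.13]},{"translation": [370,-10,0],"twist": [0,0,-0.13]},{"translation": [370,-10,0],"twist": [0,0,-0.13]}]}}

```text
time: 2.48
ee_pos: [0.4102, 0.1689, 0.36]
tcp_rot: [2.073, 2.36, -0.002]
contact_force: [0.7, -0.5, 0.5]
finger_gap: 1.002
finger_force: 0.0
```

Run:
```python
from h import *
s=bot.observe();print(s["time"],s["joints"].round(3),np.abs(s["joint_vel"]).max());T=tool();print(T.round(3))
p,d=imaging.capture("wrist");np.savez("pics/w1.npz",p=p,d=d,T=T);cv2.imwrite("pics/w1.png",p[...,::-1])
P,o=cloud("wrist",p,d,T);np.set_printoptions(precision=4,suppress=True)
m=mask(p,*ORANGE);k,l,st,ce=cv2.connectedComponentsWithStats(m.astype(np.uint8))
for i in range(1,k):
    if st[i,4]>60:
        q=P[l==i];t=q[q[:,2]>q[:,2].max()-.02];t=q[np.abs(q[:,2]-.212)<.005];print(ce[i],st[i],len(t),t.mean(0) if len(t) else q.mean(0))
```

```text
2.475 [ 3.350e-01 -2.420e-01  1.815e+00 -1.000e-03  1.570e+00  2.060e-01] 0.022012212939032695
[[-0.129  0.992 -0.001  0.41 ]
 [ 0.992  0.129 -0.001  0.169]
 [-0.001 -0.001 -1.     0.36 ]
 [ 0.     0.     0.     1.   ]]
[261.5917 150.4587] [257 140  11  22 218] 215 [0.4122 0.192  0.2133]
[194.8806 297.4179] [191 292   8  12  67] 0 [ 0.351  -0.0163  0.1888]
[195.8182 311.3561] [187 305  19  14 132] 81 [ 0.3565 -0.0241  0.2076]
```

View pics/w1.png

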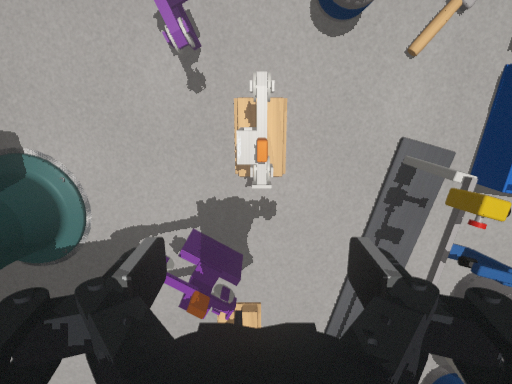

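Wrist view: cream hanger's bar from nose (262,75) to tail (261,187), tab at (262,150); rail with brake and stop at right. Next, bar yaw.

Run:
```python
from h import *
np.set_printoptions(precision=4,suppress=True)
f=np.load("pics/w1.npz");p,d,T=f["p"],f["d"],f["T"];P,o=cloud("wrist",p,d,T)
hsv=cv2.cvtColor(p,cv2.COLOR_RGB2HSV)
m=(np.abs(P[...,2]-.178)<.006)&(hsv[...,1]<60)&(np.hypot(P[...,0]-.412,P[...,1]-.19)<.1)
v,u=np.nonzero(m);q=P[m]
ys=np.unique(v);c=np.array([[np.median(q[v==y,1]),(q[v==y,0].min()+q[v==y,0].max())/2,np.ptp(q[v==y,0])] for y in ys])
print(len(q),q.min(0),q.max(0));print(c[::5])
k=c[(c[:,2]<.017)&(c[:,2]>.006)];a=np.polyfit(k[:,0],k[:,1],1);print("slope",a,"yaw",-np.arctan(a[0]),"x at .192",np.polyval(a,.192))
# rail in this view
rm=(hsv[...,1]<60)&(P[...,2]>.15)&(P[...,2]<.23)&(P[...,0]>.6)&(P[...,0]<.72);q=P[rm];print(len(q))
for n,lo,hi in(("yel",(20,150,80),(32,255,255)),("red",(0,150,80),(4,255,255)),("blue",(105,120,60),(125,255,255))):
    w=P[mask(p,lo,hi)&(P[...,2]>.15)&(P[...,2]<.3)]
    if len(w):print(n,len(w),np.median(w,0),w.min(0),w.max(0))
```

```text
1921 [0.3802 0.1423 0.172 ] [0.4302 0.2759 0.1839]
[[0.2752 0.4015 0.0101]
 [0.2698 0.4005 0.0136]
 [0.2645 0.4029 0.0258]
 [0.259  0.4036 0.0259]
 [0.2536 0.4044 0.0196]
 [0.2482 0.4051 0.0102]
 [0.2428 0.4058 0.0103]
 [0.2373 0.4065 0.0103]
 [0.2318 0.4073 0.0103]
 [0.2262 0.408  0.0104]
 [0.2206 0.4088 0.0104]
 [0.2149 0.4095 0.0105]
 [0.2076 0.3981 0.0349]
 [0.2019 0.3987 0.0353]
 [0.1953 0.3942 0.0223]
 [0.1894 0.3949 0.0224]
 [0.1835 0.3956 0.0226]
 [0.1776 0.3964 0.0227]
 [0.172  0.4031 0.0347]
 [0.1677 0.4153 0.0266]
 [0.1617 0.4161 0.0266]
 [0.1553 0.4184 0.0173]
 [0.1492 0.4184 0.011 ]
 [0.1438 0.4185 0.0219]]
slope [-0.1379  0.4393] yaw 0.13708151015143 x at .192 0.41280202055337145
1559
yel 1233 [0.6634 0.1622 0.2167] [0.6597 0.1448 0.1627] [0.7358 0.1753 0.2237]
red 82 [0.6708 0.1396 0.2133] [0.6655 0.1364 0.2051] [0.681  0.1425 0.2166]
blue 1017 [0.6912 0.0953 0.2394] [0.6588 0.0773 0.1718] [0.7073 0.1039 0.2497]
```

```bash
python3 -c "
from h import *
rel((.4125,.192,.183),Rd(.137))"
```

```text
t [ 23.1   5.3 177.1] w [-0.0005  0.0009 -0.0088] |t| 178.7
```

{"fn": "carry_out", "kwargs": {"targets": [{"translation": [12,3,40],"twist": [0,0,-0.009]},{"translation": [23,5,85],"twist": [0,0,-0.009]},{"translation": [23,5,125],"twist": [0,0,-0.009]},{"translation": [23,5,155],"twist": [0,0,-0.009]},{"translation": [23,5,170],"twist": [0,0,-0.009]},{"translation": [23,5,177],"twist": [0,0,-0.009]},{"translation": [23,5,177],"twist": [0,0,-0.009]},{"translation": [23,5,177],"twist": [0,0,-0.009]}]}}

```text
time: 3.52
ee_pos: [0.413, 0.1936, 0.1848]
tcp_rot: [2.061, 2.369, 0.003]
contact_force: [1.0, -0.2, -0.1]
finger_gap: 1.002
finger_force: 0.0
```

{"fn": "carry_out", "kwargs": {"targets": [{"translation": [0,0,0],"twist": [0,0,0]},{"translation": [0,0,0],"twist": [0,0,0]},{"translation": [0,0,0],"twist": [0,0,0]},{"translation": [0,0,0],"twist": [0,0,0]},{"translation": [0,0,0],"twist": [0,0,0]},{"translation": [0,0,0],"twist": [0,0,0]},{"translation": [0,0,0],"twist": [0,0,0]},{"translation": [0,0,0],"twist": [0,0,0]}], "claw": -1, "squeeze": 50}}

```text
time: 4.53
ee_pos: [0.4119, 0.1933, 0.1834]
tcp_rot: [-2.062, -2.37, 0.0]
contact_force: [-0.4, 0.2, -0.3]
finger_gap: -0.004
finger_force: 0.0
```

```bash
python3 -c "
from h import *
s=bot.observe();print(s)"
```

```text
{'time': 4.525, 'joints': array([ 3.84036928e-01, -1.56619137e-01,  2.06259297e+00,  1.46121768e-05,
        1.23567043e+00,  2.45049782e-01]), 'joint_vel': array([ 8.00362381e-04,  1.44505307e-04, -1.60276729e-04, -4.21281452e-05,
       -2.07167321e-04,  6.19939307e-04]), 'tau': array([ 2.58320957e-03, -2.75099248e+01, -3.63102221e+01,  3.90625692e-04,
        8.80143107e-04, -1.48298440e-06]), 'ee_pos': array([0.41192385, 0.19332091, 0.18336715]), 'tcp_rot': array([-2.06181014e+00, -2.37029934e+00,  6.24200000e-05]), 'contact_force': array([-0.44982499,  0.22162079, -0.30746003]), 'moment': array([-0.04474027,  0.00972913, -0.05368782]), 'finger_force': 0.0, 'finger_gap': -0.00444653119091902}
```

The fingers shut on nothing; look.

Run:
```python
from h import *
p,d=imaging.capture("wrist");T=tool();np.savez("pics/w2.npz",p=p,d=d,T=T);cv2.imwrite("pics/w2.png",p[...,::-1])
P,o=cloud("wrist",p,d,T);m=mask(p,*ORANGE)
print(m.sum(),np.median(P[m],0),np.argwhere(m).mean(0))
```

```text
359 [0.41166979 0.20270858 0.21191563] [215.7632312  258.81615599]
```

View pics/w2.png

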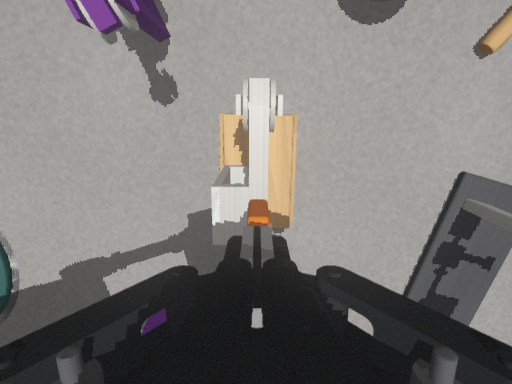

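Run:
```python
from h import *
np.set_printoptions(precision=4,suppress=True)
c=imaging.get_calibration("wrist");K=c["camera_matrix"];M=np.linalg.inv(c["T_tool_cam"])
for q in([0,0,0],[0,0,-.019],[.011,0,0],[.011,0,-.05]):
    x=M@np.r_[q,1];print(q,K[0,2]+K[0,0]*x[0]/-x[2],K[1,2]-K[1,1]*x[1]/-x[2])
f=np.load("pics/w2.npz");p,d,T=f["p"],f["d"],f["T"];P,o=cloud("wrist",p,d,np.eye(4))
m=mask(p,*ORANGE);
for r in range(194,262,4): print(r,p[r,257],d[r,257].round(3),P[r,257]*1000)
```

```text
[0, 0, 0] 257.21656365470545 215.40750648137495
[0, 0, -0.019] 257.2984638517934 226.39417253874223
[0.011, 0, 0] 257.2329719349103 198.82449377394883
[0.011, 0, -0.05] 257.5037611348376 228.7695300035385
194 [213 211 205] 0.196 [12.5539 -0.137   5.7667]
198 [211 209 205] 0.196 [10.0208 -0.136   5.247 ]
202 [148  91  55] 0.187 [10.1101 -0.1526 -3.9251]
206 [149  91  56] 0.18 [  9.992   -0.1664 -11.673 ]
210 [151  91  54] 0.173 [  9.7196  -0.1782 -18.3355]
214 [150  91  53] 0.166 [ 10.003   -0.1923 -26.0888]
218 [217 132  56] 0.163 [  8.7286  -0.1965 -28.9539]
222 [170 101  54] 0.163 [  6.6008  -0.1956 -29.3724]
226 [85 60 49] 0.148 [ 10.1637  -0.2252 -44.3301]
230 [59 55 50] 0.143 [ 10.3259  -0.2352 -49.8605]
234 [55 49 47] 0.139 [ 10.0755  -0.2426 -54.0516]
238 [52 46 44] 0.133 [ 10.6378  -0.2534 -59.8422]
242 [51 46 43] 0.13 [ 10.2697  -0.2592 -63.2153]
246 [48 46 43] 0.125 [ 10.6348  -0.2679 -67.9612]
250 [46 42 39] 0.121 [ 10.6253  -0.2746 -71.6545]
254 [40 40 36] 0.118 [ 10.4475  -0.2801 -74.8047]
258 [44 42 41] 0.115 [ 10.4953  -0.2863 -78.2246]
```

Run:
```python
from h import *
f=np.load("pics/w2.npz");p=f["p"][150:350,150:370,::-1].astype(float)
p=(255*(p/255)**.5).astype(np.uint8)
d=f["d"][150:350,150:370];dd=cv2.applyColorMap((np.clip((d-.05)/.25,0,1)*255).astype(np.uint8),2)
cv2.imwrite("pics/w2c.png",np.hstack([cv2.resize(p,(400,364)),cv2.resize(dd,(400,364),interpolation=0)]))
np.set_printoptions(precision=0,suppress=True,linewidth=200)
P,o=cloud("wrist",f["p"],f["d"],np.eye(4))
for r in(215,222,226,230,236,244,256,270,300): print(r,[tuple((P[r,c]*1000).astype(int)) for c in(225,235,243,250,257,264,271,280,290)])
```

```text
215 [(np.int64(0), np.int64(-20), np.int64(3)), (np.int64(-1), np.int64(-14), np.int64(3)), (np.int64(-1), np.int64(-9), np.int64(3)), (np.int64(10), np.int64(-3), np.int64(-27)), (np.int64(9), np.int64(0), np.int64(-26)), (np.int64(10), np.int64(3), np.int64(-28)), (np.int64(-52), np.int64(16), np.int64(149)), (np.int64(-52), np.int64(26), np.int64(149)), (np.int64(-61), np.int64(41), np.int64(176))]
222 [(np.int64(-6), np.int64(-21), np.int64(4)), (np.int64(-6), np.int64(-14), np.int64(4)), (np.int64(-5), np.int64(-9), np.int64(3)), (np.int64(6), np.int64(-3), np.int64(-30)), (np.int64(6), np.int64(0), np.int64(-29)), (np.int64(7), np.int64(3), np.int64(-31)), (np.int64(-60), np.int64(16), np.int64(149)), (np.int64(-60), np.int64(26), np.int64(149)), (np.int64(-73), np.int64(42), np.int64(182))]
226 [(np.int64(-8), np.int64(-21), np.int64(3)), (np.int64(-8), np.int64(-14), np.int64(3)), (np.int64(10), np.int64(-6), np.int64(-45)), (np.int64(10), np.int64(-3), np.int64(-45)), (np.int64(10), np.int64(0), np.int64(-44)), (np.int64(10), np.int64(3), np.int64(-44)), (np.int64(-15), np.i
[... 1862 characters left out ...]
nt64(-5), np.int64(-88)), (np.int64(11), np.int64(-2), np.int64(-89)), (np.int64(5), np.int64(0), np.int64(-77)), (np.int64(10), np.int64(2), np.int64(-87)), (np.int64(11), np.int64(4), np.int64(-89)), (np.int64(11), np.int64(7), np.int64(-88)), (np.int64(11), np.int64(11), np.int64(-88))]
300 [(np.int64(16), np.int64(-8), np.int64(-113)), (np.int64(15), np.int64(-6), np.int64(-112)), (np.int64(11), np.int64(-4), np.int64(-105)), (np.int64(-1), np.int64(-2), np.int64(-87)), (np.int64(-8), np.int64(0), np.int64(-77)), (np.int64(0), np.int64(2), np.int64(-88)), (np.int64(13), np.int64(3), np.int64(-108)), (np.int64(16), np.int64(5), np.int64(-113)), (np.int64(15), np.int64(8), np.int64(-112))]
```

View pics/w2c.png

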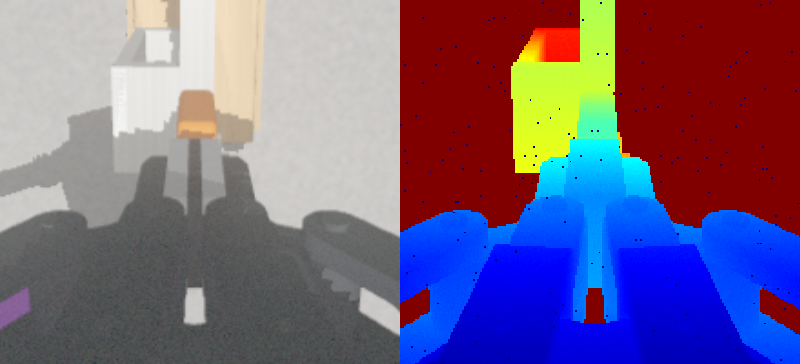

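Run:
```python
from h import *
np.set_printoptions(precision=3,suppress=True)
p,d=imaging.capture("side");np.savez("pics/side1.npz",p=p,d=d)
P,o=cloud("side",p,d)
dk=(np.hypot(P[...,0]-.412,P[...,1]-.193)<.04)&(d>0)&(p.max(2)<110)&(P[...,2]>.19)
q=P[dk];print(len(q),np.sort(q[:,2])[:15])
v,u=np.nonzero(dk);print(u.min(),u.max(),v.min(),v.max())
m=mask(p,*ORANGE)&(np.hypot(P[...,0]-.412,P[...,1]-.193)<.04);print("tab",m.sum(),P[m][:,2].max() if m.any() else 0)
s=p[150:270,150:290,::-1];cv2.imwrite("pics/s1.png",cv2.resize(s,(700,600),interpolation=3))
```

```text
3299 [0.208 0.21  0.226 0.228 0.233 0.233 0.234 0.234 0.234 0.234 0.235 0.236
 0.236 0.237 0.238]
180 232 61 229
tab 7 0.2136592826073056
```

View pics/s1.png

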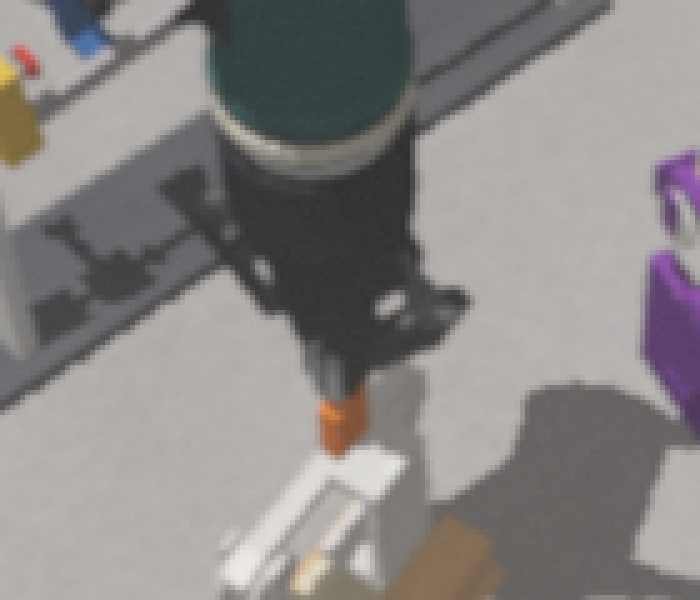

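The picture shows the shut fingers standing just above the orange tab (crop 345,400): the real tips are about 43 mm short of the reported TCP. I'll open and go 41 mm lower.

{"fn": "carry_out", "kwargs": {"targets": [{"translation": [0,0,0],"twist": [0,0,0]},{"translation": [0,0,0],"twist": [0,0,0]},{"translation": [0,0,0],"twist": [0,0,0]},{"translation": [0,0,0],"twist": [0,0,0]},{"translation": [0,0,0],"twist": [0,0,0]},{"translation": [0,0,12],"twist": [0,0,0]},{"translation": [0,0,25],"twist": [0,0,0]},{"translation": [0,0,35],"twist": [0,0,0]},{"translation": [0,0,41],"twist": [0,0,0]},{"translation": [0,0,41],"twist": [0,0,0]}], "claw": 1}}

```text
time: 5.88
ee_pos: [0.4114, 0.1931, 0.1416]
tcp_rot: [-2.061, -2.37, 0.002]
contact_force: [-0.0, -0.1, -0.6]
finger_gap: 0.999
finger_force: 0.0
```

{"fn": "carry_out", "kwargs": {"targets": [{"translation": [0,0,0],"twist": [0,0,0]},{"translation": [0,0,0],"twist": [0,0,0]},{"translation": [0,0,0],"twist": [0,0,0]},{"translation": [0,0,0],"twist": [0,0,0]},{"translation": [0,0,0],"twist": [0,0,0]},{"translation": [0,0,0],"twist": [0,0,0]},{"translation": [0,0,0],"twist": [0,0,0]},{"translation": [0,0,0],"twist": [0,0,0]}], "claw": -1, "squeeze": 50}}

```text
time: 6.88
ee_pos: [0.4123, 0.1935, 0.1427]
tcp_rot: [2.062, 2.37, 0.001]
contact_force: [0.2, 0.5, 2.7]
finger_gap: 0.135
finger_force: 49.9
```

{"fn": "carry_out", "kwargs": {"targets": [{"translation": [0,0,-6],"twist": [0,0,0]},{"translation": [0,0,-16],"twist": [0,0,0]},{"translation": [0,0,-30],"twist": [0,0,0]},{"translation": [0,0,-50],"twist": [0,0,0]},{"translation": [0,0,-75],"twist": [0,0,0]},{"translation": [0,0,-105],"twist": [0,0,0]},{"translation": [0,0,-130],"twist": [0,0,0]},{"translation": [0,0,-140],"twist": [0,0,0]},{"translation": [0,0,-140],"twist": [0,0,0]}]}}

```text
time: 8.0
ee_pos: [0.412, 0.1935, 0.2831]
tcp_rot: [2.061, 2.37, 0.002]
contact_force: [0.6, -0.3, -4.6]
finger_gap: 0.133
finger_force: 49.0
```

Run:
```python
from h import *
np.set_printoptions(precision=4,suppress=True)
print(bot.observe()["contact_force"],bot.observe()["finger_gap"])
res=[]
for n in("top","side"):
    f=np.load(f"pics/{n}0.npz");p,d=f["p"],f["d"];P,o=cloud(n,p,d);hsv=cv2.cvtColor(p,cv2.COLOR_RGB2HSV)
    lx=.6255+.1458*(P[...,1]+.1841);lz=.206-.104*(P[...,1]+.184)
    r=(abs(P[...,0]-lx)<.012)&(abs(P[...,2]-lz)<.02)&(hsv[...,1]<60)&(P[...,1]<.07)
    q=P[r]
    # brightest = top surface; centre line per y-bin
    for a in(-.17,-.13,-.09,-.05,-.01,.03):
        w=q[abs(q[:,1]-a)<.02];w=w[w[:,2]>np.median(w[:,2])-.003] if n=="side" else w
        res.append(w.mean(0))
    a=np.array(res[-6:]);print(n,"x fit",np.polyfit(a[:,1],a[:,0],1),"z fit",np.polyfit(a[:,1],a[:,2],1))
    e=P[(abs(P[...,0]-lx)<.012)&(abs(P[...,2]-lz)<.012)&(hsv[...,1]<60)];print("y ends",np.sort(e[:,1])[:3],np.sort(e[:,1])[-3:])
```

```text
[ 0.6369 -0.3254 -4.5983] 0.13261100215405563
top x fit [0.141  0.6511] z fit [-0.1062  0.1877]
y ends [-0.2346 -0.234  -0.2338] [0.1875 0.1889 0.1889]
side x fit [0.1409 0.6531] z fit [-0.1031  0.1888]
y ends [-0.2338 -0.2316 -0.2307] [0.1895 0.1897 0.1899]
```

```bash
cat >> h.py <<'E'
O=np.array([.652,.0022,.189]); RR=R.from_euler('z',-.140).as_matrix()@R.from_euler('x',-.1047).as_matrix()
OFF=np.array([.018,0,-.0013])
def foot(): T=tool(); return RR.T@(T[:3,3]+T[:3,:3]@OFF-O)
def eefor(f): # rail-frame foot -> ee pos
    Rg=Rd(-.140,.1047); return O+RR@np.array(f)-Rg@OFF,Rg
E
python3 - <<'E'
from h import *
print(foot(),eefor((-.07,-.11,.045)));rel(*eefor((-.07,-.11,.045)))
E
```

```text
[-0.26926803  0.16229869  0.11294862] (array([ 0.56555847, -0.1095632 ,  0.24583783]), array([[ 0.13877897,  0.990216  , -0.01458349],
       [ 0.98479353, -0.13954311, -0.1034863 ],
       [-0.10450882,  0.        , -0.99452396]]))
t [-321.4  110.    37.2] w [ 0.0155 -0.1045  0.2788] |t| 341.7
```

{"fn": "carry_out", "kwargs": {"targets": [{"translation": [-25,5,0],"twist": [0,0,0]},{"translation": [-60,15,0],"twist": [0.002,-0.015,0.04]},{"translation": [-105,30,5],"twist": [0.004,-0.03,0.08]},{"translation": [-155,47,10],"twist": [0.006,-0.045,0.12]},{"translation": [-205,65,17],"twist": [0.009,-0.06,0.16]},{"translation": [-250,82,24],"twist": [0.011,-0.075,0.2]},{"translation": [-290,97,30],"twist": [0.013,-0.09,0.24]},{"translation": [-313,107,35],"twist": [0.0155,-0.1,0.27]},{"translation": [-321.5,110,37],"twist": [0.0155,-0.1045,0.279]},{"translation": [-321.5,110,37],"twist": [0.0155,-0.1045,0.279]}]}}

```text
time: 9.25
ee_pos: [0.5649, -0.109, 0.2446]
tcp_rot: [2.319, 2.015, -0.124]
contact_force: [-0.7, -0.4, -5.4]
finger_gap: 0.132
finger_force: 49.1
```

Run:
```python
from h import *
np.set_printoptions(precision=4,suppress=True)
print(foot(),bot.observe()["contact_force"])
T=tool();p,d=imaging.capture("wrist");np.savez("pics/w3.npz",p=p,d=d,T=T);cv2.imwrite("pics/w3.png",p[...,::-1])
p2,d2=imaging.capture("top");np.savez("pics/t3.npz",p=p2,d=d2)
P,o=cloud("top",p2,d2);Q=(P-O)@RR
hsv=cv2.cvtColor(p2,cv2.COLOR_RGB2HSV)
P,o=cloud("wrist",p,d,T);W=(P-O)@RR;h2=cv2.cvtColor(p,cv2.COLOR_RGB2HSV)
for nm,Q,h in(("top",Q,hsv),("wrist",W,h2)):
  for a in np.arange(-.2,.08,.04):
    w=Q[(abs(Q[...,1]-a)<.008)&(abs(Q[...,0])<.02)&(abs(Q[...,2])<.012)&(h[...,1]<70)]
    if len(w)>5:
        t=w[w[:,2]>-.006];print(nm,round(a,2),len(w),"x",t[:,0].mean(),t[:,0].min(),t[:,0].max(),"z",np.percentile(w[:,2],[50,80]))
m=mask(p,*ORANGE);q=(cloud("wrist",p,d,np.eye(4))[0])[m];print("tab in tool",len(q),np.median(q,0)*1000)
# bar front part in tool frame: near white with z around
Tq=cloud("wrist",p,d,np.eye(4))[0]
m=(h2[...,1]<60)&(h2[...,2]>120)&(abs(Tq[...,1])<.02)&(Tq[...,0]>.02)&(Tq[...,0]<.085)&(Tq[...,2]>-.05)&(Tq[...,2]<-.025)
for a in np.arange(.025,.085,.01):
    w=Tq[m&(abs(Tq[...,0]-a)<.004)]
    if len(w):print("bar",a.round(3),len(w),"y",w[:,1].min()*1e3,w[:,1].max()*1e3,"z",np.median(w[:,2])*1e3)
```

```text
[-0.0708 -0.1095  0.0439] [-0.68   -0.3966 -5.3813]
top -0.2 22 x -0.00040088878277430427 -0.004668858860729161 0.0033877470702770042 z [0.0004 0.0035]
top -0.04 24 x 0.00012257772670036006 -0.004645539748149703 0.005385202689313689 z [-0.0001  0.0021]
top 0.0 9 x 0.0003237434852475052 -0.003978372797057027 0.003983572173590715 z [-0.0011  0.0017]
top 0.04 16 x -0.0003707397649759745 -0.004406573029400453 0.003499762243593369 z [-0.      0.0017]
top 0.08 19 x -0.00020008959927678678 -0.003968687711788716 0.0035843759461893316 z [-0.002   0.0009]
wrist -0.16 270 x 0.0035262725987117746 0.0002588248291708026 0.008710342020724956 z [0.0019 0.0025]
wrist -0.12 312 x 0.0034549809744490773 0.00019512872410661663 0.008718535561669249 z [0.002  0.0026]
wrist -0.08 349 x 0.0035090690314584214 8.812798680724237e-05 0.008622151409869968 z [0.0018 0.0026]
wrist -0.04 412 x 0.0034637309457462915 0.0001680836304373752 0.008743497499803084 z [0.0019 0.0027]
wrist 0.0 447 x 0.0033602520199429945 3.847740139137024e-05 0.008511389976425247 z [0.0018 0.0027]
tab in tool 1815 [  2.9632  -0.0716 -70.1105]
bar 0.025 369 y -6.054196888895214 5.511080650110394 z -36.66869855710847
bar 0.035 381 y -5.941733497842349 5.398244372180116 z -36.75911231419865
bar 0.045 419 y -5.841868893919223 5.769532893595793 z -36.84590608746113
bar 0.055 552 y -10.207301400721297 9.599432982489306 z -36.65893913984042
bar 0.065 978 y -14.177192632656961 13.563645133321 z -36.28177556395074
bar 0.075 830 y -13.902916625370858 13.816091947302874 z -34.72551542052425
```

View pics/w3.png

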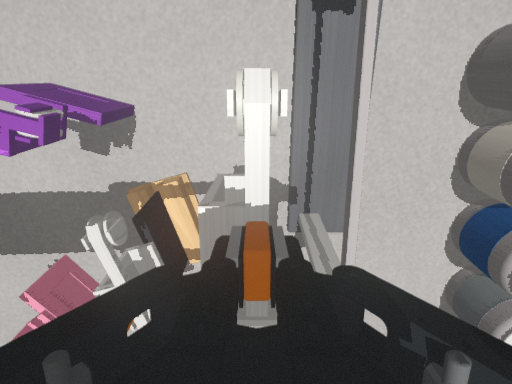

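{"fn": "carry_out", "kwargs": {"targets": [{"translation": [0,0,15],"twist": [0,0,0]},{"translation": [0,0,30],"twist": [0,0,0]},{"translation": [0,12,30],"twist": [0,0,0]},{"translation": [0,27,30],"twist": [0,0,0]},{"translation": [0,42,30],"twist": [0,0,0]},{"translation": [0,56,30],"twist": [0,0,0]},{"translation": [0,66,30],"twist": [0,0,0]},{"translation": [0,73,30],"twist": [0,0,0]},{"translation": [0,73,30],"twist": [0,0,0]}]}}

```text
time: 10.48
ee_pos: [0.6376, -0.1232, 0.2153]
tcp_rot: [2.318, 2.014, -0.123]
contact_force: [0.0, -0.4, -3.5]
finger_gap: 0.129
finger_force: 49.1
```

Run:
```python
from h import *
np.set_printoptions(precision=2,suppress=True)
print(foot()*1e3,bot.observe()["contact_force"],bot.observe()["moment"])
T=tool();p,d=imaging.capture("wrist");np.savez("pics/w4.npz",p=p,d=d,T=T);cv2.imwrite("pics/w4.png",p[...,::-1])
Q=cloud("wrist",p,d,np.eye(4))[0]*1e3;h=cv2.cvtColor(p,cv2.COLOR_RGB2HSV);w0=(h[...,1]<70)
for lab,xs,z0,z1 in(("bar",range(30,90,6),-48,-28),("rail",range(92,240,12),-10,40)):
  for a in xs:
    m=w0&(abs(Q[...,0]-a)<3)&(abs(Q[...,1])<20)&(Q[...,2]>z0)&(Q[...,2]<z1);w=Q[m]
    if len(w)>5:print(lab,a,len(w),"y",w[:,1].min(),w[:,1].max(),np.median(w[:,1]),"z",np.percentile(w[:,2],[20,50]))
```

```text
[   3.19 -110.22   14.29] [ 0.02 -0.36 -3.49] [ 0.16 -0.05 -0.02]
bar 30 287 y -5.99194853872911 5.454292343470343 -0.5202226682622068 z [-37.22 -36.7 ]
bar 36 287 y -5.953840894068348 5.380989242979363 -0.03239878175408849 z [-37.2  -36.74]
bar 42 299 y -5.913169128134487 5.77740066603726 -0.03922207933192737 z [-37.39 -36.8 ]
bar 48 312 y -6.286423434304385 5.732949652322128 -0.04064544677544549 z [-37.38 -36.89]
bar 54 342 y -7.505349434668386 9.43204772938401 -0.04516044240787977 z [-37.33 -36.83]
bar 60 510 y -14.08521076311538 13.52558030058802 -0.5157168900305589 z [-37.39 -36.53]
bar 66 751 y -14.10488671695788 13.587470011461674 -0.5155393509222201 z [-37.16 -36.23]
bar 72 675 y -14.041796837994216 13.909221567379973 -0.5149038324247166 z [-36.37 -35.55]
bar 78 463 y -10.131692848473186 9.559427441982907 -0.5162906583121833 z [-34.73 -34.04]
bar 84 137 y -6.097739285256733 5.495787684069563 -0.5161916725254395 z [-33.68 -33.18]
rail 92 143 y -2.3650554892431384 5.345982512152745 1.1981991007867798 z [10.02 10.73]
rail 104 155 y -2.3317856788149403 5.288186536808982 1.7437376876196418 z [10.12 10.88]
rail 116 162 y -2.309240538802226 5.197747978368297 1.703508465661562 z [10.29 10.79]
```

{"fn": "carry_out", "kwargs": {"targets": [{"translation": [0,1.7,0],"twist": [0,0,0]},{"translation": [0,1.7,4],"twist": [0,0,0]},{"translation": [0,1.7,8],"twist": [0,0,0]},{"translation": [0,1.7,11],"twist": [0,0,0]},{"translation": [0,1.7,12.5],"twist": [0,0,0]},{"translation": [0,1.7,12.5],"twist": [0,0,0]}]}}

```text
time: 11.28
ee_pos: [0.6386, -0.1247, 0.2028]
tcp_rot: [2.318, 2.014, -0.123]
contact_force: [0.4, 0.2, -5.9]
finger_gap: 0.13
finger_force: 49.1
```

{"fn": "carry_out", "kwargs": {"targets": [{"translation": [0,0,0.5],"twist": [0,0,0]},{"translation": [0,0,1],"twist": [0,0,0]},{"translation": [0,0,1],"twist": [0,0,0]}]}}

```text
time: 11.65
ee_pos: [0.6389, -0.1248, 0.2023]
tcp_rot: [2.318, 2.014, -0.123]
contact_force: [-0.6, 0.8, -4.8]
finger_gap: 0.127
finger_force: 49.3
```

{"fn": "carry_out", "kwargs": {"targets": [{"translation": [0,0,0.5],"twist": [0,0,0]},{"translation": [0,0,1],"twist": [0,0,0]},{"translation": [0,0,1],"twist": [0,0,0]}]}}

```text
time: 12.02
ee_pos: [0.639, -0.1249, 0.2021]
tcp_rot: [2.318, 2.013, -0.122]
contact_force: [-1.8, 1.0, 0.8]
finger_gap: 0.13
finger_force: 50.1
```

Run:
```python
from h import *
s=bot.observe();print(s["contact_force"],s["moment"],foot()*1e3)
```

```text
[-1.80983116  1.03883548  0.81275546] [ 0.06675695  0.3388573  -0.07045646] [   4.87456688 -110.37030668    0.94696805]
```

Run:
```python
from h import *
np.set_printoptions(precision=2,suppress=True)
T=tool();p,d=imaging.capture("wrist");print(bot.observe()["contact_force"])
Q=cloud("wrist",p,d,np.eye(4))[0]*1e3;h=cv2.cvtColor(p,cv2.COLOR_RGB2HSV);w0=(h[...,1]<70)
for lab,xs,z0,z1 in(("bar",(36,48,66,84),-48,-28),("rail",range(90,130,6),-14,5)):
  for a in xs:
    m=w0&(abs(Q[...,0]-a)<3)&(abs(Q[...,1])<20)&(Q[...,2]>z0)&(Q[...,2]<z1);w=Q[m]
    if len(w)>5:print(lab,a,len(w),"y",w[:,1].min(),w[:,1].max(),"mid",(w[:,1].min()+w[:,1].max())/2,"z",np.percentile(w[:,2],[20,50]))
```

```text
[-1.27  0.67  1.55]
bar 36 286 y -5.958347681323108 5.390844713687794 mid -0.28375148381765714 z [-37.23 -36.64]
bar 48 313 y -5.8534307430592145 5.769102552452513 mid -0.042164095303350635 z [-37.4  -36.81]
bar 66 745 y -14.208261208170997 13.568337344519541 mid -0.31996193182572785 z [-36.95 -36.15]
bar 84 144 y -6.07353248690953 5.490271775963108 mid -0.2916303554732109 z [-33.71 -33.16]
rail 90 154 y -3.902165742378929 3.3245460415173107 mid -0.2888098504308092 z [-3.18 -2.5 ]
rail 96 164 y -3.8717574612720806 3.303675824885086 mid -0.28404081819349725 z [-3.3  -2.74]
rail 102 170 y -4.35230720598265 3.2747329330360953 mid -0.5387871364732775 z [-3.21 -2.61]
rail 108 185 y -4.344236245808265 3.2205686069681745 mid -0.5618338194200452 z [-3.26 -2.66]
rail 114 188 y -4.337939935233117 3.1964559333844047 mid -0.5707420009243562 z [-3.27 -2.66]
rail 120 117 y -4.273064211729836 3.167806237511118 mid -0.552628987109359 z [-3.18 -2.68]
```

Centred and seated (rail and bar midlines within 0.3 mm, weight off the wrist). Release.

{"fn": "carry_out", "kwargs": {"targets": [{"translation": [0,0,0],"twist": [0,0,0]},{"translation": [0,0,0],"twist": [0,0,0]},{"translation": [0,0,0],"twist": [0,0,0]},{"translation": [0,0,0],"twist": [0,0,0]},{"translation": [0,0,0],"twist": [0,0,0]},{"translation": [0,0,0],"twist": [0,0,0]},{"translation": [0,0,0],"twist": [0,0,0]},{"translation": [0,0,0],"twist": [0,0,0]},{"translation": [0,0,0],"twist": [0,0,0]},{"translation": [0,0,0],"twist": [0,0,0]}], "claw": 1}}

```text
time: 13.32
ee_pos: [0.6387, -0.1249, 0.2011]
tcp_rot: [2.318, 2.014, -0.123]
contact_force: [0.8, -0.4, -0.7]
finger_gap: 1.003
finger_force: 0.0
```

{"fn": "carry_out", "kwargs": {"targets": [{"translation": [0,0,0],"twist": [0,0,0]},{"translation": [0,0,0],"twist": [0,0,0]},{"translation": [0,0,0],"twist": [0,0,0]},{"translation": [0,0,0],"twist": [0,0,0]},{"translation": [0,0,0],"twist": [0,0,0]},{"translation": [0,0,0],"twist": [0,0,0]},{"translation": [0,0,0],"twist": [0,0,0]},{"translation": [0,0,0],"twist": [0,0,0]},{"translation": [0,0,0],"twist": [0,0,0]},{"translation": [0,0,0],"twist": [0,0,0]}]}}

```text
time: 14.58
ee_pos: [0.6387, -0.1249, 0.2011]
tcp_rot: [2.318, 2.014, -0.123]
contact_force: [0.0, 0.5, -0.5]
finger_gap: 1.002
finger_force: 0.0
```

Run:
```python
from h import *
np.set_printoptions(precision=2,suppress=True)
p,d=imaging.capture("top");P,o=cloud("top",p,d);Q=((P-O)@RR)*1e3
print(bot.observe()["time"],bot.observe()["contact_force"])
m=mask(p,*ORANGE)&(abs(Q[...,0])<30)
q=Q[m];print(m.sum(),np.median(q,0),"foot y",np.median(q[:,1])+20)
T=tool();p,d=imaging.capture("wrist");cv2.imwrite("pics/w5.png",p[...,::-1])
Q=((cloud("wrist",p,d,T)[0]-O)@RR)*1e3;m=mask(p,*ORANGE)&(abs(Q[...,0])<30)
q=Q[m];print(m.sum(),np.median(q,0),q.min(0),q.max(0)) if m.any() else 0
```

```text
14.625 [0.01 0.11 0.45]
28 [-2.34  7.49 69.13] foot y 27.488538079292518
```

{"fn": "carry_out", "kwargs": {"targets": [{"translation": [0,0,-5],"twist": [0,0,0]},{"translation": [5,0,-5],"twist": [0,0,0]},{"translation": [15,0,-5],"twist": [0,0,0]},{"translation": [25,0,-5],"twist": [0,0,0]},{"translation": [35,0,-5],"twist": [0,0,0]},{"translation": [40,0,-5],"twist": [0,0,0]},{"translation": [40,0,-5],"twist": [0,0,0]},{"translation": [40,0,-5],"twist": [0,0,0]}], "claw": -1}}

```text
time: 15.68
ee_pos: [0.6444, -0.0851, 0.2019]
tcp_rot: [2.318, 2.014, -0.123]
contact_force: [0.0, -0.4, 0.8]
finger_gap: 0.001
finger_force: 0.0
```

Run:
```python
from h import *
np.set_printoptions(precision=2,suppress=True)
T=tool();print("ee rail",RR.T@(T[:3,3]-O)*1e3,bot.observe()["finger_gap"])
p,d=imaging.capture("wrist");cv2.imwrite("pics/w6.png",p[...,::-1])
Q=cloud("wrist",p,d,np.eye(4))[0]*1e3
for c in(250,257,264):
  for r in range(205,240,3): print(c,r,p[r,c],Q[r,c])
print("white parts near: tail plate")
h=cv2.cvtColor(p,cv2.COLOR_RGB2HSV)
m=(h[...,1]<70)&(abs(Q[...,1])<16)&(Q[...,2]<-5)&(Q[...,0]>14)&(Q[...,0]<250)&(Q[...,2]>-60)
print(m.sum(),Q[m].min(0),Q[m].max(0)); 
m=mask(p,*ORANGE)&(abs(Q[...,1])<15);print("tab",m.sum(),Q[m].min(0),Q[m].max(0))if m.any() else 0
```

```text
ee rail [  4.62 -88.42   3.66] 0.0010368202287013887
250 205 [59 59 60] [-54.77  -8.69 195.79]
250 208 [59 58 59] [-58.7   -8.7  195.22]
250 211 [62 60 61] [-63.17  -8.74 196.23]
250 214 [57 56 58] [-66.97  -8.74 195.18]
250 217 [57 56 57] [-71.92  -8.81 197.34]
250 220 [54 54 54] [-76.19  -8.84 197.49]
250 223 [58 58 59] [-80.59  -8.87 197.88]
250 226 [85 86 84] [ 10.06  -3.43 -44.58]
250 229 [91 90 88] [  9.95  -3.36 -48.18]
250 232 [91 90 91] [ 10.21  -3.27 -52.49]
250 235 [91 89 88] [ 10.11  -3.2  -55.76]
250 238 [90 89 89] [  64.19   -0.31 -182.84]
257 205 [97 92 93] [6.12 0.06 1.96]
257 208 [97 92 92] [4.17 0.06 1.81]
257 211 [97 92 91] [2.5  0.06 0.77]
257 214 [94 92 91] [-0.06  0.06  2.32]
257 217 [98 94 93] [-2.16  0.07  2.49]
257 220 [95 92 91] [-3.59  0.06  0.8 ]
257 223 [94 92 92] [-5.92  0.07  1.52]
257 226 [56 55 55] [ 10.3   -0.03 -45.18]
257 229 [36 35 37] [ 10.01  -0.03 -48.34]
257 232 [37 36 36] [ 10.25  -0.04 -52.6 ]
257 235 [34 36 35] [ 10.65  -0.05 -57.01]
257 238 [38 35 37] [ 10.07  -0.05 -59.  ]
264 205 [62 61 62] [-54.65   9.58 195.41]
264 208 [59 59 60] [-58.99   9.63 196.11]
264 211 [61 60 59] [-63.05   9.65 195.87]
264 214 [58 58 58] [-67.31   9.69 196.17]
264 217 [57 57 57] [-71.99   9.75 197.54]
264 220 [58 57 58] [-76.11   9.77 197.28]
264 223 [59 59 60] [-80.87   9.83 198.63]
264 226 [82 84 83] [ 10.21   3.36 -44.97]
264 229 [88 89 89] [ 10.07   3.28 -48.47]
264 232 [90 89 89] [  9.59   3.22 -50.99]
264 235 [86 86 86] [ 10.31   3.09 -56.23]
264 238 [89 88 88] [  9.7    3.05 -58.15]
white parts near: tail plate
5038 [ 47.57 -16.   -57.11] [111.46  13.27  -5.94]
tab 1150 [  64.19   -6.82 -182.84] [101.18   4.53 -63.47]
```

View pics/w6.png

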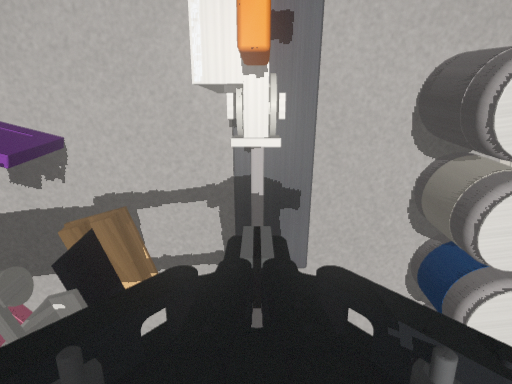

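View: tail plate at (256,142), rail along column 257, fingers centred behind. First a look at nose and buffer from above.

{"fn": "carry_out", "kwargs": {"targets": [{"translation": [0,0,-35],"twist": [0,0,0]},{"translation": [0,0,-60],"twist": [0,0,0]},{"translation": [40,0,-60],"twist": [0,0,0]},{"translation": [85,0,-60],"twist": [0,0,0]},{"translation": [130,0,-60],"twist": [0,0,0]},{"translation": [160,0,-60],"twist": [0,0,0]},{"translation": [160,0,-60],"twist": [0,0,0]},{"translation": [160,0,-60],"twist": [0,0,0]}]}}

```text
time: 16.73
ee_pos: [0.6675, 0.0781, 0.2448]
tcp_rot: [2.318, 2.013, -0.124]
contact_force: [-0.4, 0.7, -0.4]
finger_gap: -0.001
finger_force: 0.0
```

```bash
cat > buf.py <<'E'
from h import *
import sys
np.set_printoptions(precision=1,suppress=True)
T=tool();p,d=imaging.capture("wrist");cv2.imwrite(f"pics/{sys.argv[1]}.png",p[...,::-1])
Q=((cloud("wrist",p,d,T)[0]-O)@RR)*1e3;h=cv2.cvtColor(p,cv2.COLOR_RGB2HSV)
print("ee rail",RR.T@(T[:3,3]-O)*1e3)
near=(abs(Q[...,0]-4)<30)&(Q[...,2]>10)&(Q[...,2]<90)
for n,m in(("red",mask(p,(0,140,60),(4,255,255))|mask(p,(175,140,60),(180,255,255))),("yel",mask(p,(20,140,60),(34,255,255))),("blue",mask(p,(105,120,50),(125,255,255))),("tab",mask(p,*ORANGE))):
    m=m&near;q=Q[m]
    if len(q):v,u=np.nonzero(m);print(n,len(q),"px",u.min(),u.max(),v.min(),v.max(),"pct5",np.percentile(q,5,0),"med",np.median(q,0),"pct95",np.percentile(q,95,0))
w=near&(h[...,1]<50)&(h[...,2]>110)&(abs(Q[...,0]-4)<5)&(Q[...,1]>20)&(Q[...,1]<150)&(Q[...,2]<45)
q=Q[w]
for a in np.arange(60,150,3):
    t=q[abs(q[:,1]-a)<1.5]
    if len(t):print(a,len(t),np.median(t[:,2]).round(1),t[:,1].max().round(1),end=" | ")
E
python3 buf.py w7
```

```text
ee rail [ 4.8 71.  63.5]
red 241 px 244 269 106 115 pct5 [ -3.2 132.5  35.1] med [  4.2 135.   39.3] pct95 [ 12.2 137.6  41.1]
yel 2254 px 230 284 52 95 pct5 [-10.1 146.5  45.6] med [  4.8 157.4  48.2] pct95 [ 19.3 168.2  49.5]
blue 1312 px 243 305 161 201 pct5 [-1.3 85.  63. ] med [16.9 91.  68. ] pct95 [32.9 95.8 69.2]
tab 111 px 252 261 309 320 pct5 [ 1.5 -1.7 69.3] med [ 4.8  2.3 70.1] pct95 [ 7.5  6.5 70.9]
60 53 36.0 61.4 | 63 47 35.9 64.5 | 66 55 36.2 67.5 | 69 60 36.1 70.5 | 72 51 36.3 73.5 | 75 26 36.0 74.8 | 93 10 24.3 93.6 | 138 13 34.7 139.5 | 141 59 34.5 142.2 | 144 58 34.8 145.4 | 147 2 35.1 145.9 |
```

View pics/w7.png

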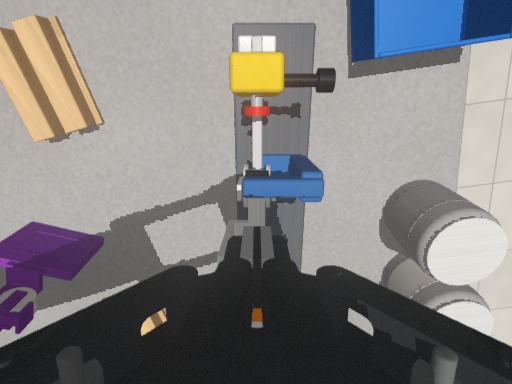

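Red disc (row 110) spans rail y 132–138, yellow block starts at 146 (8 mm travel, consistent); nose is under the pad near 93. Nose meets the buffer at about foot 67; I go back behind the tail.

{"fn": "carry_out", "kwargs": {"targets": [{"translation": [-45,0,0],"twist": [0,0,0]},{"translation": [-95,0,0],"twist": [0,0,0]},{"translation": [-140,0,0],"twist": [0,0,0]},{"translation": [-163,0,0],"twist": [0,0,0]},{"translation": [-163,0,30],"twist": [0,0,0]},{"translation": [-163,0,65],"twist": [0,0,0]},{"translation": [-163,0,80],"twist": [0,0,0]},{"translation": [-163,0,85],"twist": [0,0,0]},{"translation": [-150,0,85],"twist": [0,0,0]},{"translation": [-140,0,85],"twist": [0,0,0]}]}}

```text
time: 18.02
ee_pos: [0.648, -0.0667, 0.1764]
tcp_rot: [2.317, 2.013, -0.12]
contact_force: [-0.6, -0.2, -0.0]
finger_gap: 0.0
finger_force: 0.0
```

{"fn": "carry_out", "kwargs": {"targets": [{"translation": [4,0,0],"twist": [0,0,0]},{"translation": [8,0,0],"twist": [0,0,0]},{"translation": [12,0,0],"twist": [0,0,0]},{"translation": [15,0,0],"twist": [0,0,0]},{"translation": [17.5,0,0],"twist": [0,0,0]},{"translation": [20,0,0],"twist": [0,0,0]},{"translation": [22,0,0],"twist": [0,0,0]}]}}

```text
time: 18.9
ee_pos: [0.6495, -0.0485, 0.1728]
tcp_rot: [2.316, 2.012, -0.128]
contact_force: [-0.4, -6.8, 2.1]
finger_gap: 0.003
finger_force: 3.7
```

Run:
```python
from h import *
T=tool();s=bot.observe();print(RR.T@(T[:3,3]-O)*1e3,RR.T@s["contact_force"],s["moment"])
```

```text
[  4.57914953 -48.63033986 -21.39824743] [ 0.51732366 -7.01442914  1.36447825] [-1.12664115  0.18462246 -0.0321172 ]
```

{"fn": "carry_out", "kwargs": {"targets": [{"translation": [2,0,0],"twist": [0,0,0]},{"translation": [4,0,0],"twist": [0,0,0]},{"translation": [6.5,0,0],"twist": [0,0,0]},{"translation": [9,0,0],"twist": [0,0,0]},{"translation": [11.5,0,0],"twist": [0,0,0]},{"translation": [14,0,0],"twist": [0,0,0]},{"translation": [16.5,0,0],"twist": [0,0,0]},{"translation": [19,0,0],"twist": [0,0,0]},{"translation": [21,0,0],"twist": [0,0,0]},{"translation": [23,0,0],"twist": [0,0,0]}]}}

```text
time: 20.15
ee_pos: [0.6528, -0.0255, 0.1704]
tcp_rot: [2.317, 2.012, -0.126]
contact_force: [-1.3, -5.9, 1.4]
finger_gap: -0.002
finger_force: 2.8
```

{"fn": "carry_out", "kwargs": {"targets": [{"translation": [2,0,0],"twist": [0,0,0]},{"translation": [4,0,0],"twist": [0,0,0]},{"translation": [6,0,0],"twist": [0,0,0]},{"translation": [8,0,0],"twist": [0,0,0]},{"translation": [10,0,0],"twist": [0,0,0]},{"translation": [12,0,0],"twist": [0,0,0]},{"translation": [13,0,0],"twist": [0,0,0]},{"translation": [13,0,0],"twist": [0,0,0]}]}}

```text
time: 21.15
ee_pos: [0.6546, -0.0124, 0.1689]
tcp_rot: [2.317, 2.012, -0.126]
contact_force: [-0.5, -5.8, 0.4]
finger_gap: 0.005
finger_force: 2.7
```

Run:
```python
from h import *
T=tool();s=bot.observe();print(RR.T@(T[:3,3]-O)*1e3,RR.T@s["contact_force"],s["moment"])
np.set_printoptions(precision=1,suppress=True)
p,d=imaging.capture("top");P,o=cloud("top",p,d);Q=((P-O)@RR)*1e3
m=mask(p,(0,140,60),(4,255,255))&(abs(Q[...,0])<30)&(Q[...,2]>10);print("red",m.sum(),Q[m].mean(0) if m.any() else 0)
f=np.load("pics/top0.npz");m=mask(f["p"],(0,140,60),(4,255,255))&(abs(Q[...,0])<30)&(Q[...,2]>10)
Q=((cloud("top",f["p"],f["d"])[0]-O)@RR)*1e3;m=mask(f["p"],(0,140,60),(4,255,255))&(abs(Q[...,0])<30)&(Q[...,2]>10);print("red0",m.sum(),Q[m].mean(0))
```

```text
[  4.62516164 -11.87100549 -21.47857928] [ 0.29316881 -5.80686717 -0.22934625] [-0.78928503  0.11007222  0.00138049]
red 10 [ -2.4 135.3  37.6]
red0 13 [ -0.8 134.3  36. ]
```

{"fn": "carry_out", "kwargs": {"targets": [{"translation": [1,0,0],"twist": [0,0,0]},{"translation": [2,0,0],"twist": [0,0,0]},{"translation": [3,0,0],"twist": [0,0,0]},{"translation": [4,0,0],"twist": [0,0,0]},{"translation": [4,0,0],"twist": [0,0,0]}]}}

```text
time: 21.82
ee_pos: [0.6552, -0.0084, 0.1684]
tcp_rot: [2.317, 2.012, -0.126]
contact_force: [-1.3, -6.3, 0.2]
finger_gap: -0.001
finger_force: 2.7
```

{"fn": "carry_out", "kwargs": {"targets": [{"translation": [0.5,0,0],"twist": [0,0,0]},{"translation": [1,0,0],"twist": [0,0,0]},{"translation": [1,0,0],"twist": [0,0,0]}]}}

```text
time: 22.2
ee_pos: [0.6553, -0.0076, 0.1683]
tcp_rot: [2.317, 2.012, -0.126]
contact_force: [-0.7, -4.9, -0.4]
finger_gap: 0.0
finger_force: 2.9
```

Run:
```python
from h import *
np.set_printoptions(precision=1,suppress=True)
T=tool();s=bot.observe();print(RR.T@(T[:3,3]-O)*1e3,RR.T@s["contact_force"])
p,d=imaging.capture("top");P,o=cloud("top",p,d);Q=((P-O)@RR)*1e3
m=mask(p,(0,140,60),(4,255,255))&(abs(Q[...,0])<30)&(Q[...,2]>10);print("red",m.sum(),Q[m].mean(0) if m.any() else 0)
```

```text
[  4.6  -7.  -21.5] [ 0.  -4.9 -0.9]
red 6 [ -0.3 140.4  39.5]
```

{"fn": "carry_out", "kwargs": {"targets": [{"translation": [-4,0,0],"twist": [0,0,0]},{"translation": [-18,0,0],"twist": [0,0,0]},{"translation": [-18,0,-25],"twist": [0,0,0]},{"translation": [-18,0,-60],"twist": [0,0,0]},{"translation": [-18,0,-85],"twist": [0,0,0]},{"translation": [20,0,-85],"twist": [0,0,0]},{"translation": [60,0,-85],"twist": [0,0,0]},{"translation": [78,0,-85],"twist": [0,0,0]},{"translation": [78,0,-85],"twist": [0,0,0]},{"translation": [78,0,-85],"twist": [0,0,0]}]}}

```text
time: 23.5
ee_pos: [0.6676, 0.0786, 0.2446]
tcp_rot: [2.318, 2.013, -0.124]
contact_force: [0.0, 0.4, -0.3]
finger_gap: -0.001
finger_force: 0.0
```

```bash
python3 buf.py w8
```

```text
ee rail [ 4.8 71.6 63.4]
red 222 px 244 269 99 108 pct5 [ -3.1 138.1  35. ] med [  4.9 140.6  39. ] pct95 [ 12.2 142.6  40.7]
yel 2192 px 230 284 53 96 pct5 [-10.1 147.   46.3] med [  4.9 157.5  48.2] pct95 [ 19.3 168.2  49.4]
blue 1092 px 243 305 172 202 pct5 [-1.2 85.2 66.5] med [17.  90.6 68.1] pct95 [32.9 95.1 69.2]
tab 141 px 248 263 214 225 pct5 [-0.4 63.6 42.7] med [ 4.2 64.1 53.7] pct95 [ 8.7 64.6 61.6]
63 10 35.9 64.5 | 66 55 35.9 67.5 | 69 56 35.9 70.5 | 72 53 35.9 73.4 | 75 20 36.2 74.6 | 96 69 36.1 97.5 | 99 68 36.1 100.5 | 102 57 36.2 103.4 | 105 56 36.0 106.2 | 108 63 35.8 109.5 | 111 65 36.1 112.3 | 114 58 36.2 115.1 | 117 73 36.0 118.5 | 120 61 35.9 121.1 | 123 75 35.8 124.4 | 126 60 34.8 127.1 | 129 75 34.2 130.3 | 132 60 33.3 133.0 | 135 74 32.5 136.2 | 138 15 31.7 136.9 | 144 34 34.4 145.3 | 147 3 36.4 145.8 |
```

Buffer is pressed ~5.3 mm; I'll add about 1 mm for margin.

{"fn": "carry_out", "kwargs": {"targets": [{"translation": [-45,0,0],"twist": [0,0,0]},{"translation": [-90,0,0],"twist": [0,0,0]},{"translation": [-98,0,0],"twist": [0,0,0]},{"translation": [-98,0,35],"twist": [0,0,0]},{"translation": [-98,0,70],"twist": [0,0,0]},{"translation": [-98,0,85],"twist": [0,0,0]},{"translation": [-90,0,85],"twist": [0,0,0]},{"translation": [-84,0,85],"twist": [0,0,0]},{"translation": [-81,0,85],"twist": [0,0,0]},{"translation": [-80,0,85],"twist": [0,0,0]}]}}

```text
time: 24.8
ee_pos: [0.6562, -0.0076, 0.1699]
tcp_rot: [2.316, 2.013, -0.121]
contact_force: [-0.2, -1.6, 1.4]
finger_gap: 0.001
finger_force: 0.9
```

{"fn": "carry_out", "kwargs": {"targets": [{"translation": [0.7,0,0],"twist": [0,0,0]},{"translation": [1.4,0,0],"twist": [0,0,0]},{"translation": [1.4,0,0],"twist": [0,0,0]}]}}

```text
time: 25.18
ee_pos: [0.656, -0.0075, 0.1694]
tcp_rot: [2.317, 2.012, -0.123]
contact_force: [0.5, -5.1, 5.0]
finger_gap: 0.002
finger_force: 2.9
```

Run:
```python
from h import *
T=tool();s=bot.observe();print(RR.T@(T[:3,3]-O)*1e3,RR.T@s["contact_force"])
```

```text
[  5.30647182  -6.9816033  -20.47735165] [ 1.19431865 -5.51512167  4.44090291]
```

{"fn": "carry_out", "kwargs": {"targets": [{"translation": [0.5,0,0],"twist": [0,0,0]},{"translation": [1.0,0,0],"twist": [0,0,0]},{"translation": [1.2,0,0],"twist": [0,0,0]},{"translation": [1.2,0,0],"twist": [0,0,0]}]}}

```text
time: 25.68
ee_pos: [0.6561, -0.0067, 0.1693]
tcp_rot: [2.317, 2.012, -0.123]
contact_force: [0.9, -5.5, 5.4]
finger_gap: 0.001
finger_force: 3.4
```

Run:
```python
from h import *
T=tool();s=bot.observe();print(RR.T@(T[:3,3]-O)*1e3,RR.T@s["contact_force"])
```

```text
[  5.28138247  -6.15728439 -20.47820325] [ 1.67674798 -5.81799562  4.84159252]
```

Now −6.2 (about 6.2 mm pressed). Retract and check.

{"fn": "carry_out", "kwargs": {"targets": [{"translation": [-4,0,0],"twist": [0,0,0]},{"translation": [-18,0,0],"twist": [0,0,0]},{"translation": [-18,0,-25],"twist": [0,0,0]},{"translation": [-18,0,-60],"twist": [0,0,0]},{"translation": [-18,0,-85],"twist": [0,0,0]},{"translation": [20,0,-85],"twist": [0,0,0]},{"translation": [60,0,-85],"twist": [0,0,0]},{"translation": [77,0,-85],"twist": [0,0,0]},{"translation": [77,0,-85],"twist": [0,0,0]},{"translation": [77,0,-85],"twist": [0,0,0]}]}}

```text
time: 26.92
ee_pos: [0.6674, 0.0782, 0.2445]
tcp_rot: [2.318, 2.013, -0.124]
contact_force: [0.3, -0.3, 0.4]
finger_gap: -0.001
finger_force: 0.0
```

```bash
python3 buf.py w9
```

```text
ee rail [ 4.7 71.2 63.3]
red 238 px 244 269 97 106 pct5 [ -3.2 138.4  35.3] med [  4.7 140.9  39.3] pct95 [ 12.  143.5  41. ]
yel 2231 px 230 284 52 95 pct5 [-10.  146.7  46. ] med [  4.7 157.6  48.3] pct95 [ 19.3 168.   49.5]
blue 1115 px 243 306 171 201 pct5 [-1.3 85.  66.6] med [16.8 90.3 68.2] pct95 [32.9 95.1 69.2]
tab 164 px 248 264 97 225 pct5 [-0.5 64.4 42.1] med [ 4.1 64.9 56. ] pct95 [ 8.9 65.3 64.2]
66 38 36.1 67.3 | 69 53 35.9 70.3 | 72 52 36.1 73.4 | 75 26 36.1 75.1 | 96 74 36.2 97.5 | 99 62 36.0 100.5 | 102 61 36.1 103.5 | 105 72 36.2 106.5 | 108 61 35.9 109.3 | 111 60 35.9 112.0 | 114 75 36.0 115.5 | 117 60 36.2 118.1 | 120 75 36.1 121.4 | 123 60 36.0 124.1 | 126 75 35.1 127.4 | 129 60 34.4 130.0 | 132 74 33.7 133.2 | 135 75 32.8 136.5 | 138 20 32.6 137.8 | 144 20 35.1 145.5 | 147 2 33.5 146.1 |
```

```bash
python3 -c "
from plant import bot
print(bot.hand_in())"
```

```text
the job is handed in; nothing more can be done
None
```

I set the cream hanger on the rail, let it roll down to the brake, then pushed it through. It now rests released with the red buffer pressed in about 6 of 8 mm, peak push about 7 N (wrist sensor); handed in at about 27 s, no verdict returned. The real fingertips sat about 43 mm short of the reported TCP, so my first grasp closed above the tab and I corrected for that.

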